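# Show what is in the round lever box

## Task

With the fingertips, press down the lever of the round box by the bed until its lid stands fully open, and keep it open for two seconds so that I can look inside. Then let the lever come back up slowly under the finger, so that the lid is eased shut and never drops or slams, and move the hand clear. Work by the lever alone, without touching the lid or lifting or shifting the box, and leave the rectangular box shut and all the other things standing where they are.

Things in the scene. Friction and masses are not known exactly. Their poses are not given: they have to be found in the camera images.
- round_box: the round white plastic box, 130 mm across, 85 mm high to the rim (95 mm with its lid), 1.1 kg, standing loose on the plank on a foot plate that reaches out under its lever. Origin: centre of the round part, on the plank; own -x points from the centre to the front, where the lever sticks out; the lid is hinged at the back (+x)
- lever_pad (a point): place to press: centre of the top face of the round box's lever plate, moves with it. Flat steel plate, 40 mm (outwards) by 60 mm (sideways), 6 mm thick, open above, foot plate (6 mm high) below. At rest this point is 69 mm above the plank, 155 mm in front of the box's centre, tilted up outwards 13 degrees; fully pressed 31 mm high (38 mm of travel, nearly vertical), tilted down 13 degrees
- lever (a joint): turn of the round box's lever, rad: 0 at rest (up), 0.46 fully down against its stop. The pivot is 8 mm outside the front wall, 47 mm above the plank, 85 mm from the plate's centre. Pressing at the plate takes about 2 N at first, 6 N near the bottom; a spring and the lid's weight push it back up
- lid (a joint): opening of the round box's lid, rad: 0 shut, 1.2 fully open (nearly upright). Linked to the lever: always 2.6 times the lever's angle. If the lever is let go, the lid falls at over 3 rad/s and slams; an eased lid stays below 1 rad/s (the lever plate rising slower than 30 mm/s)
- lid_top: the round lid itself, a disc 134 mm across and 10 mm thick, not to be touched; origin on its hinge, 69 mm behind the box's centre, 85 mm above the plank
- square_box: the other box, rectangular, white plastic, 114 mm deep, 130 mm wide, 71 mm high, with a lever of the same form at its front (own -x); to be left shut. Origin: centre of the box part, on the plank
- lid_b (a joint): opening of the rectangular box's lid, rad: 0 shut, 1.2 open; it is linked to that box's own lever
- tumbler: clear glass tumbler, 66 mm across, 100 mm tall, standing between the two boxes; origin under its centre. Leave it where it is
- torch: grey metal battery torch lying on the plank between the two levers, 145 mm long, 35 mm across, its long axis along its own x; origin underneath its middle. Leave it where it is
- hairbrush: steel hairbrush lying bristles down, 210 mm long, 58 mm wide, 35 mm high; origin underneath, near its middle. Leave it where it is
- jar: small amber glass jar with a metal cap, 60 mm across, 60 mm tall; origin under its centre. Leave it where it is
- book: closed blue book lying flat, 184 by 126 by 28 mm; origin under its centre. Leave it where it is
- mug: blue ceramic mug, 76 mm across, 85 mm tall; origin under its centre. Leave it where it is

How it is judged:
By the outcome, as a careful person would: the job done as asked, in the order asked, and still so for the second after the job is handed in, with the robot touching nothing.
It also fails if it takes over 45 s, if anything falls off the work surface, if the arm or the gripper's body presses on something with over 40 N, if the wrist force passes 120 N, or if a joint passes its speed limit or range.

## Robot

A 6-joint arm with a two-finger parallel gripper is mounted at the origin on the work surface. World frame = base frame: x ahead of the robot, y to its left, z up, the work surface at z = 0. Lengths are in m, angles in rad, forces in N, time in s.
With the tool pointing down it reaches from about 0.35 to 0.85 m from the base axis. Payload 8.1 kg.
Tool frame: the origin (TCP) lies at the very end of the fingers, on their centre line; the grasp point (between the pads) lies 19 mm behind it; z points along the fingers, y is the direction in which the jaws open and shut (so a half turn about z gives the same grasp; the last joint's range is limited). The gripper opens to 85 mm and grips with 20 to 120 N. Pads are 22 mm wide; open, the fingers measure 114 mm over their backs; the gripper's body (76 mm by 85 mm) begins 54 mm behind the grasp point. The pads swing forward as they close: fully open they stand 13 mm farther back than shut.
Start: joints at [-1.345, 0.13, 1.488, -0, 1.523, -0.085], TCP at [0.184, -0.571, 0.197] pointing down, gripper open.
Joint ranges: [-2.96, 2.96], [-0.89, 2.26], [0.02, 2.5], [-1.34, 4.48], [0, 2.73], [-2.66, 2.66]. Speed limits (rad/s): [2.39, 2.39, 2.79, 3.14, 3.14, 3.14].

## Interface

Orientations are given as a unit quaternion [x, y, z, w].
In Python, from station import get_obs, vision, arm gives the robot as it stands.
- The arm moves only by the shell command python3 -m jog 'ROWS' [OPENING] [FORCE]. ROWS is JSON, a list of rows, each a list of 2 entries, a list of its own where there are three numbers: the shift along the tool's x, y, z in m, then the turn about the tool's z in rad. A call has 1 to 12 rows; each row shifts and turns the pose as measured when the row begins, along the tool's axes as they then stand; what a row does not reach is not made up. A row lasts 1/10 s, in which the tool goes at most 50 mm and 8.59 degrees, less where a joint would pass 70% of its speed; a pose out of reach is approached as far as the arm can. A call is refused whole if a number of a shift passes 0.05 or a number of a turn 0.15, either way. A call with a gripper value outside its range is refused whole. OPENING is the finger opening in m, from 0 to 0.0854, set as the call begins (- or left out, the last holds). The fingers move at their own pace and stop on an object; FORCE is the grip in N (left out, the last holds). Time passes only in rows, so rows that do not move let the fingers close. It gives the time, the measured TCP pose, the force and the opening at its end, in the units of the state.
- get_obs(): the state, without advancing time (a new reading comes with each control period).
- vision.capture(name): name is "side" or "top"; returns a dict with "image" (480x640x3 uint8, blue, green, red), "K" (3x3 intrinsics, pixels), "D" ([k1, k2, p1, p2, k3] as OpenCV has them; the pictures are not rectified), "world_to_cam" (4x4, takes a point from world to camera coordinates). Camera axes: x right, y up, looking along -z (the intrinsics and any distortion apply to the point x, -y, -z); pixel columns grow to the right and rows downward; lengths in m; the calibration is good to about 2 mm. A picture is of the moment at which its call begins. There is no depth.
- arm.job_done(): hands the job in, once; it reports no verdict.
The state is a dict: "clock": time; "qpos": joint angles; "dq": joint speeds; "joint_efforts": joint torques, N m; "ee_pos": TCP position; "orientation": TCP orientation; "wrist_force": force on the tool from outside, world axes, zero at the start; "ft_torque": the same for the moment, N m; "finger_gap": opening from 0.0 (shut) to 1.0 (fully open).
Only numpy, scipy, OpenCV 4.12 (cv2) and the standard library are available. Lean on these libraries where they do the work, as an engineer would, in place of code of your own. Each camera call takes 0.05 s, during which the arm holds its last target.

## Working session

There is one attempt and no reset: what is moved stays moved. The work goes in short steps, Python scripts to look and compute and a shell command to move; the robot and the scene stay as the last step left them, time stands still between calls to the robot, and variables do not carry over. Pictures are saved under pics/ and viewed, and the job is handed in when it is done.

```bash
mkdir -p pics; ls
python3 - <<'E'
from station import get_obs, vision
import cv2,numpy as np
o=get_obs()
for k,v in o.items(): print(k,np.round(v,3))
for n in("side","top"):
    c=vision.capture(n); cv2.imwrite(f"pics/{n}0.png",c["image"]); print(n,c["K"],c["D"],np.round(c["world_to_cam"],4))
    np.savez(f"{n}0.npz",**c)
E
```

```text
pics
clock 0.0
qpos [-1.345  0.131  1.489  0.     1.523 -0.085]
dq [ 0.     0.003  0.003  0.001  0.    -0.001]
joint_efforts [-2.0000e-03 -5.6940e+01 -5.0056e+01 -0.0000e+00  1.5000e-02  0.0000e+00]
ee_pos [ 0.183 -0.571  0.196]
orientation [ 0.988  0.155 -0.    -0.001]
wrist_force [ 0.031  0.154 -0.1  ]
ft_torque [-0.015  0.02  -0.029]
finger_gap 0.998
side [[555.21075094   0.         316.59618412]
 [  0.         555.21075094 241.08635401]
 [  0.           0.           1.        ]] [-0.01035302  0.          0.          0.          0.        ] [[-0.798  -0.6027  0.002   0.4657]
 [ 0.3076 -0.4044  0.8613 -0.2406]
 [-0.5183  0.6879  0.508  -0.9135]
 [ 0.      0.      0.      1.    ]]
top [[455.55230801   0.         317.93207597]
 [  0.         455.55230801 236.12008245]
 [  0.           0.           1.        ]] [-0.00656633  0.          0.          0.          0.        ] [[ 0.0216 -0.9993  0.0294 -0.0301]
 [ 0.9881  0.0258  0.1516 -0.5797]
 [-0.1522  0.0258  0.988  -1.2893]
 [ 0.      0.      0.      1.    ]]
```

View pics/side0.png

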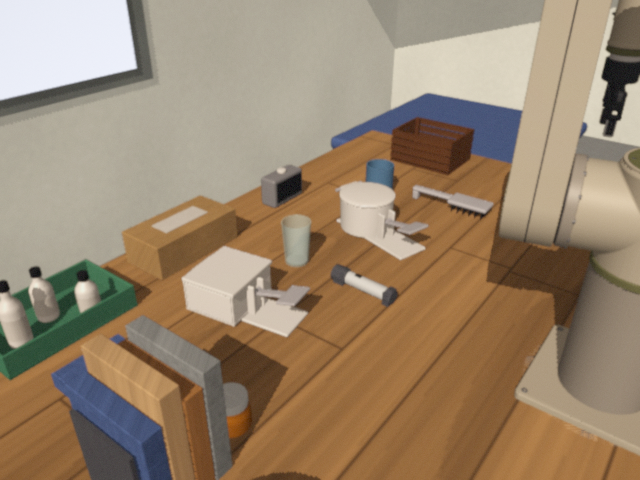

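View pics/top0.png

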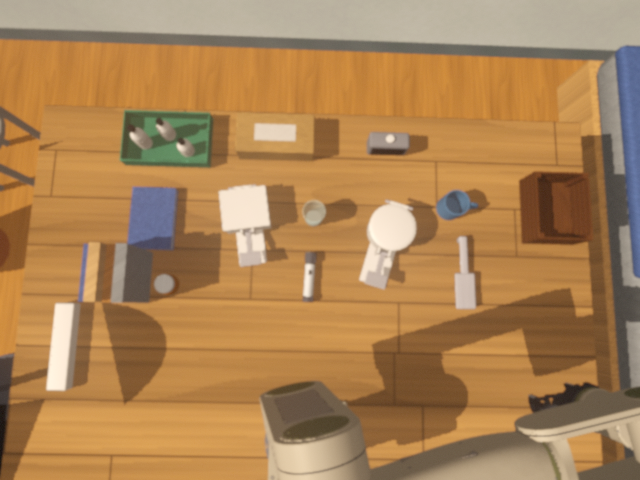

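The top view shows the round box lid centred near (392,228), with its lever and foot plate running to about (377,280). The side view shows the lever plate near (408,228). I'll zoom in on both.

Run:
```python
import cv2,numpy as np
t=np.load("top0.npz")["image"];s=np.load("side0.npz")["image"]
a=cv2.resize(t[190:300,340:440],None,fx=4,fy=4*1,interpolation=2)
b=cv2.resize(s[175:265,325:435],None,fx=3.6,fy=4.8888,interpolation=2)
b=cv2.resize(s[165:265,335:435],(440,440),interpolation=2)
a=cv2.resize(t[190:300,340:440],(400,440),interpolation=2)
cv2.imwrite("pics/z0.png",cv2.hconcat([cv2.resize(a,(360,396)),cv2.resize(b,(396,396))]))
```

```text
(no output)
```

View pics/z0.png

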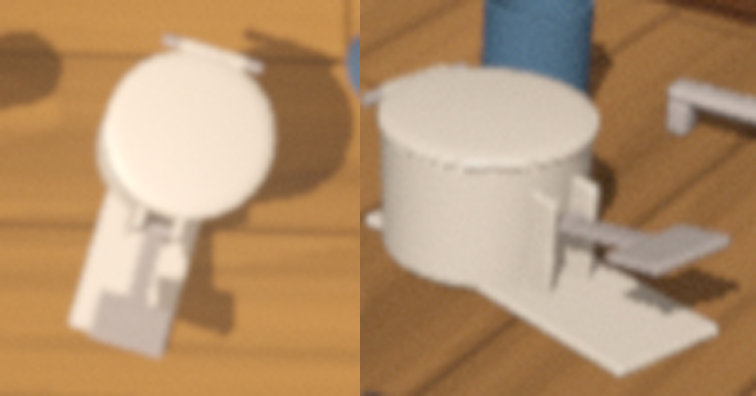

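The zoom shows the lid circle, the foot-plate front corners and the lever plate clearly in both views. I'll measure from these.

```bash
cat > h.py <<'E'
import cv2,numpy as np
def ray(c,uv):
    p=cv2.undistortPoints(np.array([[uv]],float),c["K"],c["D"])[0,0]
    R=c["world_to_cam"][:3,:3];t=c["world_to_cam"][:3,3]
    return -R.T@t, R.T@np.array([p[0],-p[1],-1])
def onz(c,uv,z):
    o,d=ray(c,uv); return o+d*(z-o[2])/d[2]
def tri(c1,u1,c2,u2):
    o1,d1=ray(c1,u1);o2,d2=ray(c2,u2)
    s=np.linalg.lstsq(np.c_[d1,-d2],o2-o1,rcond=None)[0]
    a=o1+d1*s[0];b=o2+d2*s[1]; return (a+b)/2,np.linalg.norm(a-b)
def proj(c,P):
    R=c["world_to_cam"][:3,:3];q=R@P+c["world_to_cam"][:3,3];q=q*[1,-1,-1]
    return cv2.projectPoints(q[None],np.zeros(3),np.zeros(3),c["K"],c["D"])[0][0,0]
E
python3 - <<'E'
from h import *
T=np.load("top0.npz");S=np.load("side0.npz")
tz=lambda x,y:(340+x/3.6,190+y/3.6)
sz=lambda x,y:(335+(x-360)/3.96,165+y/3.96)
np.set_printoptions(precision=4,suppress=True)
# lid mask
hsv=cv2.cvtColor(T["image"],cv2.COLOR_BGR2HSV)
m=((hsv[...,1]<45)&(hsv[...,2]>195)).astype(np.uint8);m[:190]=0;m[300:]=0;m[:,:340]=0;m[:,440:]=0
m2=cv2.morphologyEx(m,cv2.MORPH_OPEN,cv2.getStructuringElement(2,(25,25)))
cn=max(cv2.findContours(m2,0,1)[0],key=cv2.contourArea);e=cv2.fitEllipse(cn);print(e)
L=onz(T,e[0],.095);print("lid c top",L)
print("lid side",onz(S,sz(488,117),.095), "tri",tri(T,e[0],S,sz(488,117)))
a=[tz(70,323),tz(162,357)];b=[sz(618,375),sz(715,330)]
for p in a:print("foot top",onz(T,p,.006))
for p in b:print("foot side",onz(S,p,.006))
# match: top-left = +y
for i in(0,1):
  for j in (0,1):print(i,j,tri(T,a[i],S,b[j]))
print("pad side",onz(S,sz(668,250),.069))
print("pad top",onz(T,tz(138,323),.069))
E
```

```text
((391.2851257324219, 227.1791534423828), (43.3223991394043, 46.02091598510742), 45.24814987182617)
lid c top [ 0.6036 -0.2227  0.095 ]
lid side [ 0.5945 -0.2143  0.095 ] tri (array([ 0.6031, -0.2248,  0.0887]), np.float64(0.003790121184497164))
foot top [ 0.4581 -0.1438  0.006 ]
foot top [ 0.4318 -0.2203  0.006 ]
foot side [ 0.4524 -0.1354  0.006 ]
foot side [ 0.4317 -0.2125  0.006 ]
0 0 (array([ 0.4579, -0.1449, -0.0009]), np.float64(0.001271649928012819))
0 1 (array([ 0.4323, -0.1503,  0.0396]), np.float64(0.05194396860135615))
1 0 (array([ 0.4592, -0.2137, -0.0376]), np.float64(0.058647733926731685))
1 1 (array([ 0.4335, -0.2204,  0.0014]), np.float64(0.003288898521052176))
pad side [ 0.4497 -0.1771  0.069 ]
pad top [ 0.4556 -0.1902  0.069 ]
```

Box centre is about (0.600,-0.220), front axis about 16° off -x, and the lever pad is at about (0.451,-0.177,0.069). I'll close the fingers and go over the pad at the present height.

```bash
python3 -m jog '[[[0.03,-0.024,0],0],[[0.03,-0.024,0],0],[[0.03,-0.024,0],0],[[0.03,-0.024,0],0],[[0.03,-0.024,0],0],[[0.03,-0.024,0],0],[[0.03,-0.024,0],0],[[0.03,-0.024,0],0],[[0.03,-0.024,0],0],[[0.03,-0.024,0],0]]' 0 20
```

```text
clock: 1.1
ee_pos: [0.3983, -0.2398, 0.1914]
orientation: [0.989, 0.15, -0.002, -0.005]
wrist_force: [-0.2, -0.9, -0.1]
finger_gap: -0.0
```

```bash
python3 -m jog '[[[0,0,0],0.13],[[0,0,0],0.13],[[0,0,0],0.13],[[0,0,0],0.13],[[0,0,0],0.1],[[0,0,0],0],[[0,0,0],0]]'
python3 - <<'E'
from station import get_obs
import numpy as np
from scipy.spatial.transform import Rotation as R
o=get_obs();r=R.from_quat(o["orientation"]);print(np.round(r.as_matrix(),3),np.round(o["qpos"],2))
print(r.inv().apply(np.array([.451,-.177,.12])-o["ee_pos"]))
E
```

```text
clock: 1.8
ee_pos: [0.3999, -0.2324, 0.1886]
orientation: [0.986, -0.164, -0.005, -0.006]
wrist_force: [-0.1, -0.1, -0.4]
finger_gap: 0.001
[[ 0.946 -0.323 -0.008]
 [-0.323 -0.946  0.013]
 [-0.012 -0.01  -1.   ]] [-0.64 -0.23  1.85  0.01  1.53  1.26]
[ 0.03126679 -0.06827943  0.06893344]
```

```bash
python3 -m jog '[[[0.01,-0.022,0],0],[[0.01,-0.022,0.01],0],[[0.01,-0.022,0.02],0],[[0,0,0.02],0],[[0,0,0.01],0],[[0,0,0],0],[[0,0,0],0]]'
python3 - <<'E'
from station import get_obs,vision
import numpy as np,cv2
from scipy.spatial.transform import Rotation as R
o=get_obs();r=R.from_quat(o["orientation"])
print(r.inv().apply(np.array([.451,-.177,.09])-o["ee_pos"]))
s=vision.capture("side")["image"];t=vision.capture("top")["image"]
cv2.imwrite("pics/z1.png",cv2.hconcat([cv2.resize(t[180:300,330:450],(396,396),interpolation=2),cv2.resize(s[145:265,325:445],(396,396),interpolation=2)]))
E
```

```text
clock: 2.5
ee_pos: [0.4505, -0.1779, 0.1276]
orientation: [0.988, -0.156, -0.005, -0.005]
wrist_force: [-0.6, -0.4, 0.7]
finger_gap: 0.003
[ 0.00059283 -0.00067987  0.0376333 ]
```

View pics/z1.png

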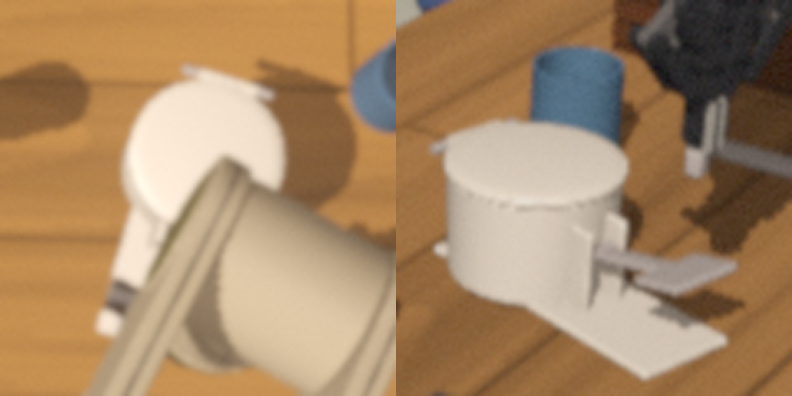

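The fingertips stand above the plate in the side view (white tip near zoom (693,172), plate centre near (695,272)). Descending.

```bash
python3 -m jog '[[[0,0,0.015],0],[[0,0,0.015],0],[[0,0,0.01],0],[[0,0,0],0],[[0,0,0],0]]'
python3 - <<'E'
from station import get_obs,vision
import numpy as np,cv2
s=vision.capture("side")["image"]
cv2.imwrite("pics/z2.png",cv2.resize(s[145:265,325:445],(600,600),interpolation=2))
print(get_obs()["ee_pos"])
E
```

```text
clock: 3.1
ee_pos: [0.4516, -0.1797, 0.0875]
orientation: [0.987, -0.158, -0.002, -0.004]
wrist_force: [0.0, -0.2, 0.8]
finger_gap: -0.003
[ 0.45153769 -0.17961113  0.08749574]
```

View pics/z2.png

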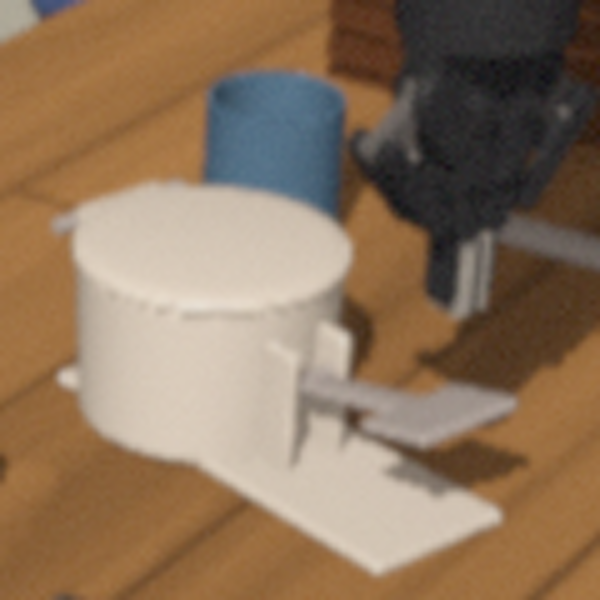

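Run:
```python
from h import *
S=np.load("side0.npz");T=np.load("top0.npz")
print("tcp",proj(S,np.array([.4515,-.1797,.0875])),"pad",proj(S,np.array([.451,-.177,.069])), "above", proj(S,np.array([.451,-.177,.089])))
for z in (.069,.0875,.1,.11): print(z,onz(S,(416.4,207),z),onz(S,(413,227.6),z))
n=np.array([-.961,.276,0]);l=np.array([.276,.961,0]);c=np.array([.6,-.22,0])
for nm,P in dict(pad=(.155,0,.069),fl=(.1745,.03,.0735),fr=(.1745,-.03,.0735),bl=(.1355,.03,.0645),br=(.1355,-.03,.0645)).items():
  p=c+n*P[0]+l*P[1]+[0,0,P[2]];print(nm,p,"zoom",(proj(S,p)-[325,145])*5)
```

```text
tcp [413.38232494 220.12976449] pad [412.24375204 227.98056126] above [413.05448029 220.05935619]
0.069 [ 0.4927662  -0.27402787  0.069     ] [ 0.45050019 -0.17956337  0.069     ]
0.0875 [ 0.47674984 -0.24062343  0.0875    ] [ 0.43578404 -0.14906489  0.0875    ]
0.1 [ 0.46592798 -0.21805287  0.1       ] [ 0.42584069 -0.1284578   0.1       ]
0.11 [ 0.45727048 -0.19999641  0.11      ] [ 0.41788601 -0.11197213  0.11      ]
pad [ 0.451045 -0.17722   0.069   ] zoom [436.36837071 414.68094143]
fl [ 0.4405855 -0.143008   0.0735   ] zoom [420.51097943 443.36657727]
fr [ 0.4240255 -0.200668   0.0735   ] zoom [516.65623143 403.32980715]
bl [ 0.4780645 -0.153772   0.0645   ] zoom [356.07595234 426.03268667]
br [ 0.4615045 -0.211432   0.0645   ] zoom [451.440697   387.41332532]
```

Projected TCP (413,220) disagrees with the seen tip (416,207). I'll re-photograph before touching anything.

Run:
```python
from station import get_obs,vision
import numpy as np,cv2
from h import *
c=vision.capture("side");s=c["image"]
o=get_obs();print(o["ee_pos"],o["clock"],o["finger_gap"])
s=s.copy();p=proj(c,o["ee_pos"]);print(p)
z=cv2.resize(s[145:265,325:445],(600,600),interpolation=2)
cv2.drawMarker(z,tuple(int(v) for v in (p-[325,145])*5),(0,0,255),0,12)
cv2.imwrite("pics/z3.png",z)
for P in ([.4505,-.1779,.1276],):print(proj(c,np.array(P)))
```

```text
[ 0.45178957 -0.17969317  0.08783782] 3.2 0.0014723007369944687
[413.2783291  219.95860868]
[415.06072669 204.3088686 ]
```

View pics/z3.png

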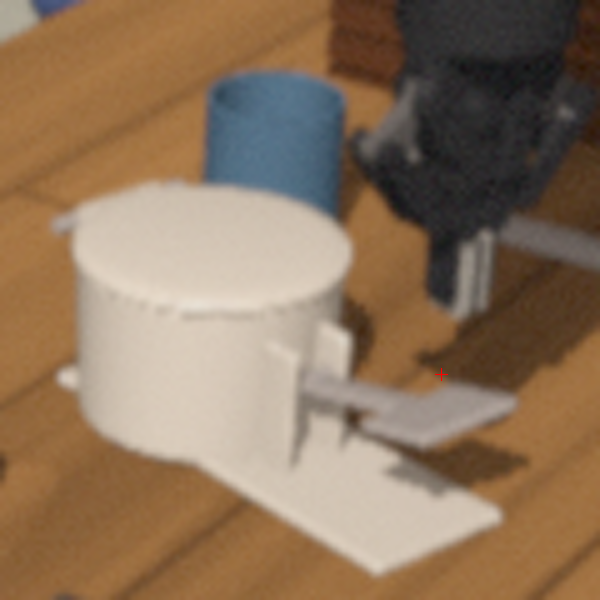

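The tip is still at zoom (462,312) while the state projects to (441,376). I'll check the same discrepancy at the start pose and in another view.

Run:
```python
from station import get_obs,vision
from h import *
S=np.load("side0.npz");T=np.load("top0.npz")
p=proj(S,np.array([.1835,-.571,.1965]));print("start",p,proj(T,np.array([.1835,-.571,.1965])))
z0=cv2.resize(S["image"][60:180,520:640],(396,396),interpolation=2)
cv2.drawMarker(z0,tuple(int(v) for v in (p-[520,60])*3.3),(0,0,255),0,12)
o=get_obs();print(np.round(o["qpos"],4),np.round(o["wrist_force"],2))
c=vision.capture("top");q=proj(c,o["ee_pos"]);print(q)
z1=cv2.resize(c["image"][180:300,310:430],(396,396),interpolation=2)
cv2.drawMarker(z1,tuple(int(v) for v in (q-[310,180])*3.3),(0,0,255),0,12)
cv2.imwrite("pics/z4.png",cv2.hconcat([z0,z1]))
cv2.imwrite("pics/s4.png",vision.capture("side")["image"])
```

```text
start [598.908314   149.22296981] [537.72468456 389.24885407]
[-0.49   -0.0934  1.9188  0.0074  1.3223  1.3953] [ 0.13 -0.18 -0.1 ]
[375.68093377 280.59899116]
```

View pics/z4.png

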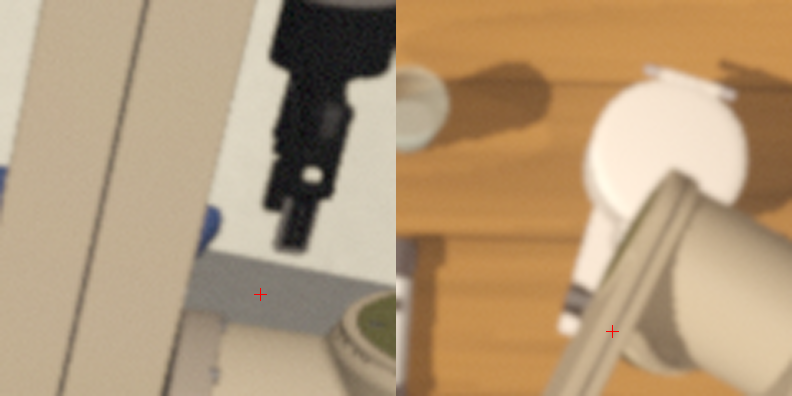

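View pics/s4.png

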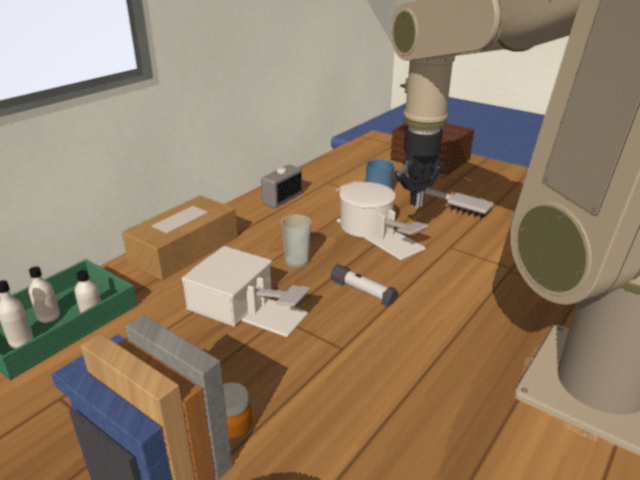

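The tip shows the same ~13 px (≈28 mm) offset above the reported TCP at start too. In z1 I'd mistaken the hairbrush handle end for the tip. So the offset is constant along the tool axis and contact will settle it. Feeling my way down slowly.

```bash
python3 -m jog '[[[0,0,0.004],0],[[0,0,0.004],0],[[0,0,0],0],[[0,0,0],0]]'; python3 -m jog '[[[0,0,0.004],0],[[0,0,0],0],[[0,0,0],0]]';python3 -m jog '[[[0,0,0.004],0],[[0,0,0],0],[[0,0,0],0]]'
python3 - <<'E'
from station import get_obs,vision
from h import *
c=vision.capture("side");o=get_obs();p=proj(c,o["ee_pos"])
z=cv2.resize(c["image"][145:265,325:445],(600,600),interpolation=2)
cv2.drawMarker(z,tuple(int(v) for v in (p-[325,145])*5),(0,0,255),0,12)
cv2.imwrite("pics/z5.png",z)
E
```

```text
clock: 3.7
ee_pos: [0.4529, -0.1801, 0.0806]
orientation: [0.988, -0.157, -0.0, -0.004]
wrist_force: [0.8, -0.6, 0.5]
finger_gap: -0.001
clock: 4.0
ee_pos: [0.4529, -0.18, 0.0762]
orientation: [0.988, -0.157, -0.0, -0.004]
wrist_force: [-0.3, -0.5, 0.2]
finger_gap: 0.0
clock: 4.3
ee_pos: [0.4529, -0.18, 0.0719]
orientation: [0.988, -0.157, -0.0, -0.004]
wrist_force: [-0.3, 0.4, -0.2]
finger_gap: -0.005
```

View pics/z5.png

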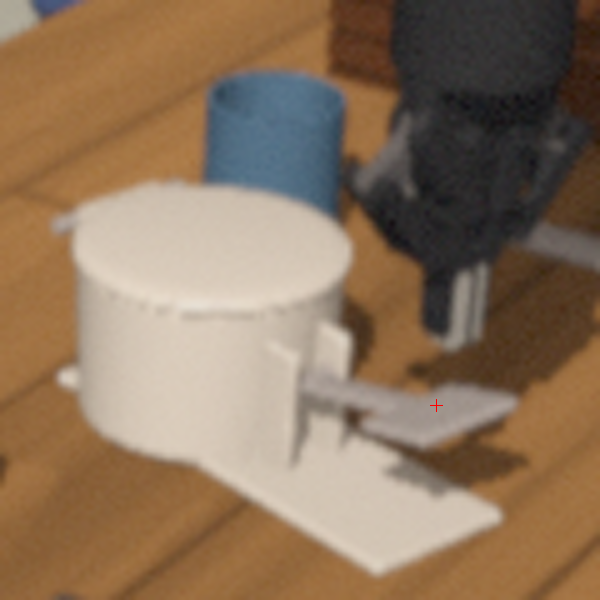

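Run:
```python
from station import get_obs,vision
from h import *
c=vision.capture("top");o=get_obs()
f=lambda q:tuple(int(v) for v in (q-np.array([325,220]))*8)
z=cv2.resize(c["image"][220:295,325:425],(800,600),interpolation=2)
for dz in (0,.03,.073,.12):
  q=proj(c,o["ee_pos"]+[0,0,dz]);print(dz,q);cv2.drawMarker(z,f(q),(0,0,255),0,12)
cv2.imwrite("pics/z6.png",z)
```

```text
0 [374.89726927 280.53938109]
0.03 [376.55270577 279.94159264]
0.073 [379.0657527  279.03409132]
0.12 [382.02066043 277.96698944]
```

View pics/z6.png

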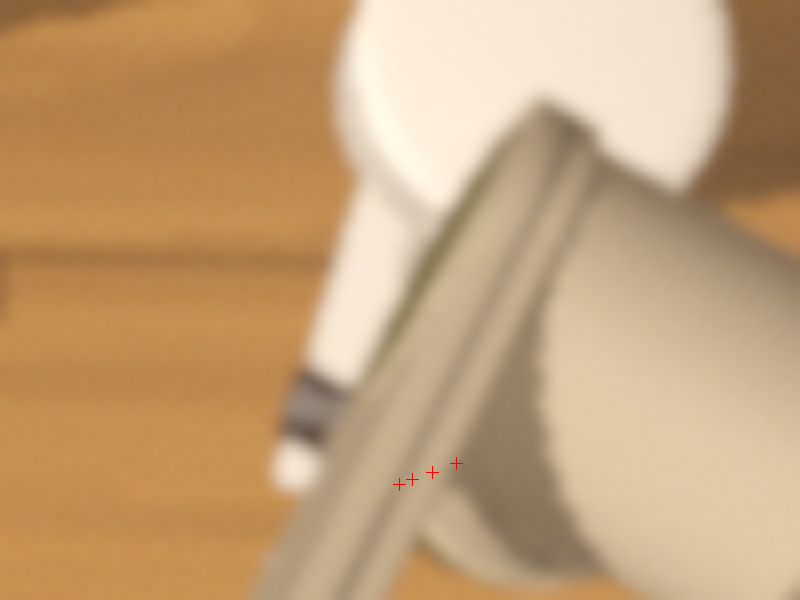

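Dark band at zoom (318,405) is the gripper knuckle, where the reported pose puts it laterally within about 10 mm. So the mismatch is along the tool axis. Continuing down by touch.

```bash
for i in 1 2 ; do :; done; python3 -m jog '[[[0,0,0.004],0],[[0,0,0],0],[[0,0,0],0]]';python3 -m jog '[[[0,0,0.004],0],[[0,0,0],0],[[0,0,0],0]]';python3 -m jog '[[[0,0,0.004],0],[[0,0,0],0],[[0,0,0],0]]'
python3 - <<'E'
from station import get_obs,vision
from h import *
c=vision.capture("side");o=get_obs();p=proj(c,o["ee_pos"])
z=cv2.resize(c["image"][145:265,325:445],(600,600),interpolation=2)
cv2.drawMarker(z,tuple(int(v) for v in (p-[325,145])*5),(0,0,255),0,12)
cv2.imwrite("pics/z7.png",z)
E
```

```text
clock: 4.7
ee_pos: [0.453, -0.18, 0.0676]
orientation: [0.988, -0.157, -0.0, -0.004]
wrist_force: [-0.2, 0.2, -0.0]
finger_gap: 0.004
clock: 5.0
ee_pos: [0.4529, -0.1799, 0.0632]
orientation: [0.988, -0.157, -0.0, -0.004]
wrist_force: [0.6, -0.5, 0.3]
finger_gap: -0.003
clock: 5.3
ee_pos: [0.4529, -0.1799, 0.0589]
orientation: [0.988, -0.157, -0.0, -0.004]
wrist_force: [-0.7, -1.3, -0.1]
finger_gap: 0.001
```

View pics/z7.png

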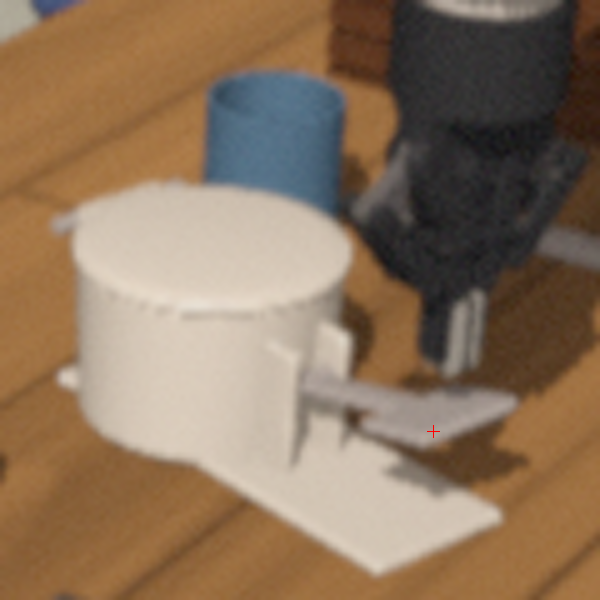

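Tip at (450,372), still ~40 zoom px over the plate centre (436,414) and no force. Continuing.

```bash
python3 -m jog '[[[0,0,0.004],0],[[0,0,0],0],[[0,0,0],0]]';python3 -m jog '[[[0,0,0.004],0],[[0,0,0],0],[[0,0,0],0]]';python3 -m jog '[[[0,0,0.003],0],[[0,0,0],0],[[0,0,0],0]]'
python3 - <<'E'
from station import get_obs,vision
from h import *
c=vision.capture("side");o=get_obs();p=proj(c,o["ee_pos"])
z=cv2.resize(c["image"][145:265,325:445],(600,600),interpolation=2)
cv2.drawMarker(z,tuple(int(v) for v in (p-[325,145])*5),(0,0,255),0,12)
cv2.imwrite("pics/z8.png",z)
E
```

```text
clock: 5.65
ee_pos: [0.4529, -0.1798, 0.0545]
orientation: [0.988, -0.157, -0.0, -0.004]
wrist_force: [-0.9, 0.2, 0.2]
finger_gap: -0.003
clock: 5.95
ee_pos: [0.4529, -0.1798, 0.0501]
orientation: [0.988, -0.157, -0.0, -0.004]
wrist_force: [0.5, 0.4, 0.3]
finger_gap: 0.002
clock: 6.25
ee_pos: [0.4529, -0.1798, 0.0468]
orientation: [0.988, -0.157, -0.0, -0.004]
wrist_force: [0.4, 0.4, 0.4]
finger_gap: 0.002
```

View pics/z8.png

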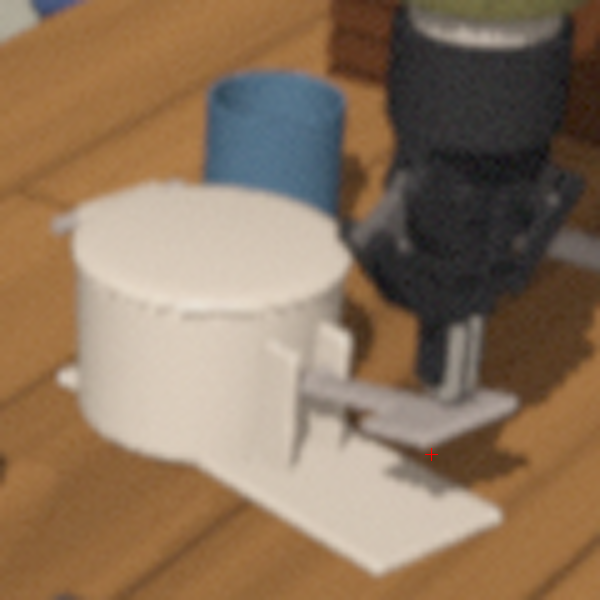

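Tip now at about (450,395), overlapping the plate's far half, with no force yet.

```bash
python3 -m jog '[[[0,0,0.003],0],[[0,0,0],0],[[0,0,0],0]]';python3 -m jog '[[[0,0,0.003],0],[[0,0,0],0],[[0,0,0],0]]';python3 -m jog '[[[0,0,0.003],0],[[0,0,0],0],[[0,0,0],0]]'
python3 - <<'E'
from station import get_obs,vision
from h import *
c=vision.capture("side");o=get_obs();p=proj(c,o["ee_pos"])
z=cv2.resize(c["image"][145:265,325:445],(600,600),interpolation=2)
cv2.drawMarker(z,tuple(int(v) for v in (p-[325,145])*5),(0,0,255),0,12)
cv2.imwrite("pics/z9.png",z)
E
```

```text
clock: 6.6
ee_pos: [0.4529, -0.1798, 0.0436]
orientation: [0.988, -0.157, -0.0, -0.004]
wrist_force: [-0.8, -0.1, -0.4]
finger_gap: 0.0
clock: 6.9
ee_pos: [0.4529, -0.1797, 0.0403]
orientation: [0.988, -0.157, -0.0, -0.004]
wrist_force: [-0.1, -1.2, 0.2]
finger_gap: 0.001
clock: 7.2
ee_pos: [0.4532, -0.1799, 0.0374]
orientation: [0.988, -0.157, -0.0, -0.004]
wrist_force: [-0.6, -1.0, 1.6]
finger_gap: -0.001
```

View pics/z9.png

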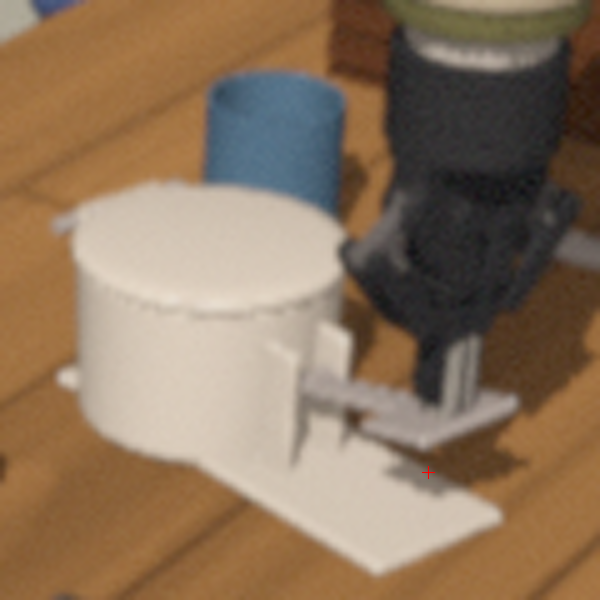

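Contact: Fz 1.6 N at reported z 0.0374, tip on the plate near its centre (450,408). So the true finger end is ~32 mm short of the reported TCP, and the bottom stop should come near reported z ≈ 0. Pressing down steadily.

```bash
python3 -m jog '[[[0,0,0.004],0],[[0,0,0.004],0],[[0,0,0.004],0],[[0,0,0],0],[[0,0,0],0]]'
python3 - <<'E'
from station import get_obs,vision
from h import *
c=vision.capture("side")
cv2.imwrite("pics/z10.png",cv2.resize(c["image"][115:265,315:465],(600,600),interpolation=2))
E
```

```text
clock: 7.75
ee_pos: [0.4534, -0.18, 0.0248]
orientation: [0.988, -0.157, 0.0, -0.004]
wrist_force: [0.2, 0.1, 2.6]
finger_gap: -0.003
```

View pics/z10.png

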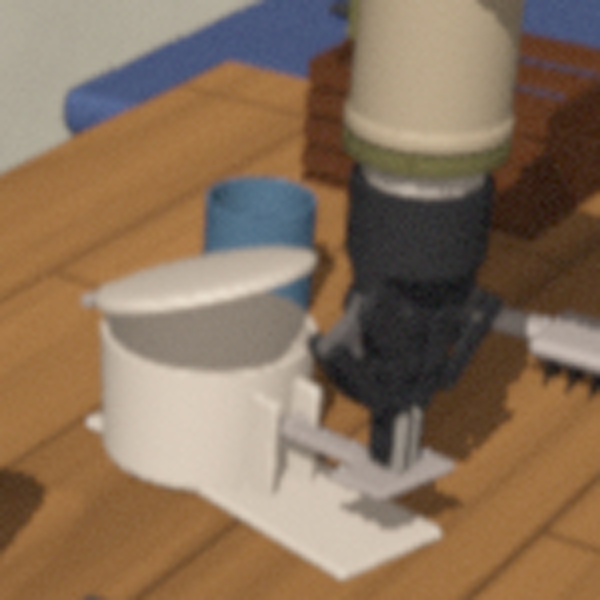

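The lid opens about 20°, and the fingertip sits well on the plate at (395,462). Pressing on.

```bash
python3 -m jog '[[[0,0,0.004],0],[[0,0,0.004],0],[[0,0,0.004],0],[[0,0,0.004],0],[[0,0,0],0],[[0,0,0],0]]';  python3 -m jog '[[[0,0,0.003],0],[[0,0,0],0],[[0,0,0],0]]'
python3 - <<'E'
from station import get_obs,vision
from h import *
c=vision.capture("side")
cv2.imwrite("pics/z11.png",cv2.resize(c["image"][115:265,315:465],(600,600),interpolation=2))
E
```

```text
clock: 8.4
ee_pos: [0.4535, -0.1801, 0.0079]
orientation: [0.988, -0.157, 0.0, -0.003]
wrist_force: [-2.0, -0.2, 4.8]
finger_gap: 0.003
clock: 8.7
ee_pos: [0.4537, -0.1801, 0.0052]
orientation: [0.988, -0.157, 0.0, -0.003]
wrist_force: [-1.8, 0.5, 3.8]
finger_gap: -0.001
```

View pics/z11.png

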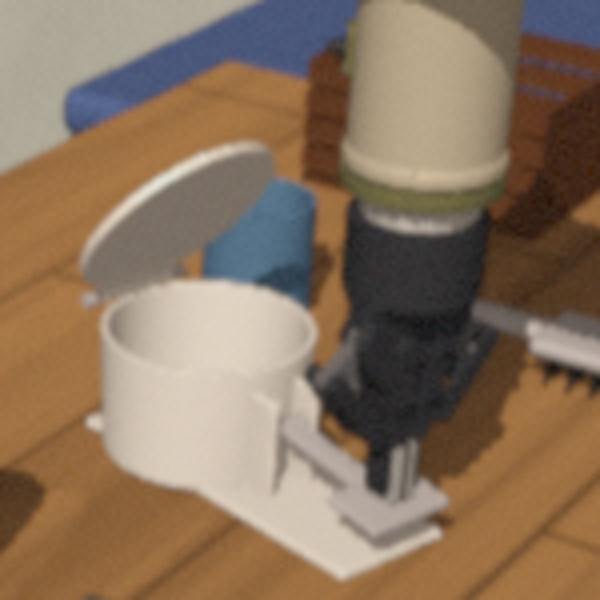

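The lid is at roughly 55°. Continuing in small steps until the stop is felt.

```bash
python3 -m jog '[[[0,0,0.003],0],[[0,0,0],0],[[0,0,0],0]]';  python3 -m jog '[[[0,0,0.002],0],[[0,0,0],0],[[0,0,0],0]]'; python3 -m jog '[[[0,0,0.002],0],[[0,0,0],0],[[0,0,0],0]]'
python3 - <<'E'
from station import get_obs,vision
from h import *
c=vision.capture("side")
cv2.imwrite("pics/z12.png",cv2.resize(c["image"][115:265,315:465],(600,600),interpolation=2))
E
```

```text
clock: 9.05
ee_pos: [0.454, -0.1802, 0.0028]
orientation: [0.988, -0.157, 0.001, -0.003]
wrist_force: [-2.0, -0.5, 4.6]
finger_gap: -0.003
clock: 9.35
ee_pos: [0.4542, -0.1803, 0.0013]
orientation: [0.988, -0.157, 0.001, -0.003]
wrist_force: [-2.3, 0.1, 4.5]
finger_gap: -0.001
clock: 9.65
ee_pos: [0.4544, -0.1804, -0.0003]
orientation: [0.988, -0.157, 0.001, -0.003]
wrist_force: [-1.0, 0.6, 4.8]
finger_gap: 0.002
```

View pics/z12.png

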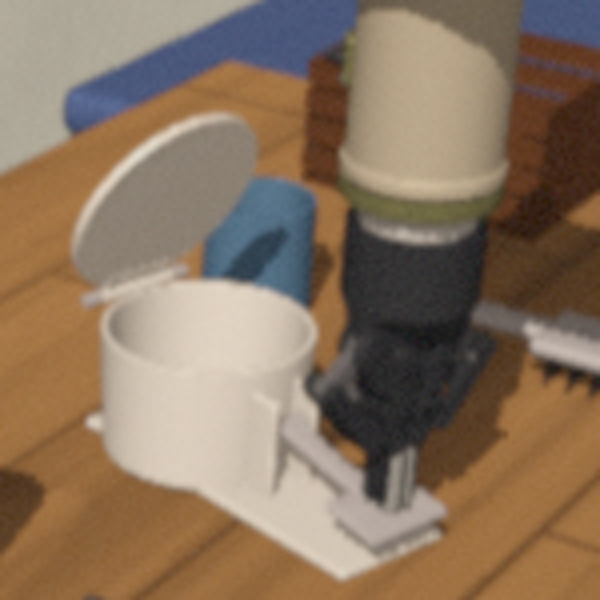

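```bash
python3 -m jog '[[[0,0,0.002],0],[[0,0,0],0],[[0,0,0],0]]';  python3 -m jog '[[[0,0,0.002],0],[[0,0,0],0],[[0,0,0],0]]'; python3 -m jog '[[[0,0,0.002],0],[[0,0,0],0],[[0,0,0],0]]'
```

```text
clock: 10.0
ee_pos: [0.4547, -0.1805, -0.0017]
orientation: [0.988, -0.157, 0.001, -0.003]
wrist_force: [-1.8, 1.3, 5.2]
finger_gap: 0.002
clock: 10.3
ee_pos: [0.4547, -0.1804, -0.0017]
orientation: [0.988, -0.157, 0.001, -0.003]
wrist_force: [-2.3, 0.5, 4.4]
finger_gap: -0.003
clock: 10.6
ee_pos: [0.4547, -0.1804, -0.0017]
orientation: [0.988, -0.157, 0.001, -0.003]
wrist_force: [-2.6, 1.3, 4.9]
finger_gap: -0.003
```

z has stopped at -0.0017 without a force rise. Either it's on the stop or the arm's motion is being clamped; check the joints and the lid angle.

Run:
```python
from station import get_obs,vision
from h import *
o=get_obs();print(np.round(o["qpos"],3),np.round(o["joint_efforts"],2),o["ee_pos"],o["wrist_force"],o["ft_torque"])
c=vision.capture("side");np.savez("side1.npz",**c)
z=cv2.resize(c["image"][115:265,315:465],(600,600),interpolation=2)
n=np.array([-.961,.276,0]);l=np.array([.276,.961,0]);b=np.array([.6,-.22,0])
h=b-n*.069+[0,0,.085]
for a,col in((1.0,(255,0,0)),(1.1,(0,255,0)),(1.2,(0,0,255))):
  u=n*np.cos(a)+np.array([0,0,np.sin(a)]); w=-n*np.sin(a)*-1
  nn=np.array([0,0,np.cos(a)])-n*np.sin(a)
  # underside (bottom plane) & top-plane rim
  pts=[proj(c,h+u*(.069+.067*np.cos(t))+l*.067*np.sin(t)) for t in np.linspace(0,2*np.pi,60)]
  cv2.polylines(z,[((np.array(pts)-[315,115])*4).astype(np.int32)],True,col,1)
cv2.imwrite("pics/z13.png",z)
```

```text
[-0.488  0.03   1.977  0.007  1.135  1.395] [  0.1  -43.4  -42.56   0.16  -0.59  -0.  ] [ 0.45465255 -0.18042075 -0.00170356] [-2.61039172  1.28248168  4.89753422] [0.0649467  0.26225719 0.02203608]
```

View pics/z13.png

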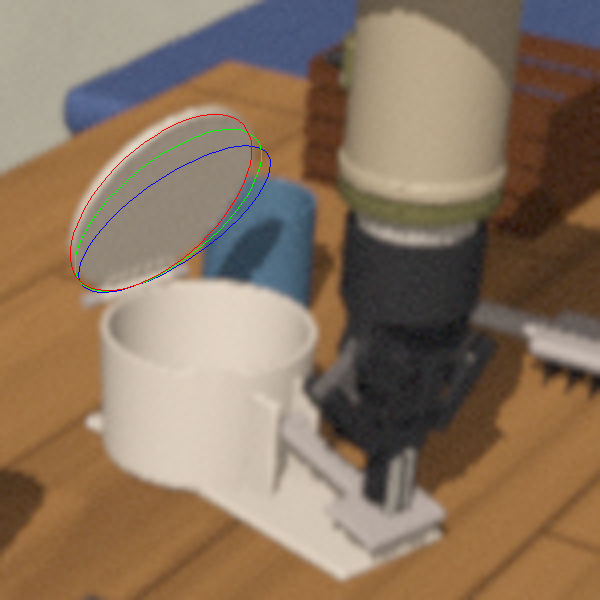

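The drawn 1.2 rad outline (red) coincides with the observed lid underside, so the lid is at or very near its stop. I'll confirm by reading the force while still pushing.

```bash
python3 -m jog '[[[0,0,0.002],0]]';  python3 -m jog '[[[0,0,0.005],0]]';  python3 -m jog '[[[0,0,0.003],0],[[0,0,0.003],0],[[0,0,0.003],0]]'
```

```text
clock: 10.75
ee_pos: [0.4549, -0.1806, -0.0026]
orientation: [0.988, -0.157, 0.001, -0.003]
wrist_force: [-13.2, 5.6, 31.8]
finger_gap: 0.002
clock: 10.85
ee_pos: [0.4553, -0.1808, -0.0036]
orientation: [0.988, -0.157, 0.0, -0.003]
wrist_force: [-37.6, 16.4, 86.3]
finger_gap: 0.001
clock: 11.15
ee_pos: [0.4549, -0.1806, -0.0027]
orientation: [0.988, -0.156, -0.002, -0.003]
wrist_force: [-19.3, 6.8, 38.2]
finger_gap: 0.002
```

The stop is firmly there (a 5 mm push gave 86 N, too much, so lighter from now on). Holding with a slight push for 2+ s.

```bash
R='' ; python3 -m jog '[[[0,0,0.0005],0],[[0,0,0.0005],0],[[0,0,0.0005],0],[[0,0,0.0005],0],[[0,0,0.0005],0],[[0,0,0.0005],0],[[0,0,0.0005],0],[[0,0,0.0005],0],[[0,0,0.0005],0],[[0,0,0.0005],0],[[0,0,0.0005],0],[[0,0,0.0005],0]]'; python3 -m jog '[[[0,0,0.0005],0],[[0,0,0.0005],0],[[0,0,0.0005],0],[[0,0,0.0005],0],[[0,0,0.0005],0],[[0,0,0.0005],0],[[0,0,0.0005],0],[[0,0,0.0005],0],[[0,0,0.0005],0],[[0,0,0.0005],0],[[0,0,0.0005],0],[[0,0,0.0005],0]]'
python3 - <<'E'
from station import get_obs,vision
from h import *
c=vision.capture("side");t=vision.capture("top")
S=np.load("side1.npz")["image"]
z=cv2.resize(c["image"][115:265,315:465],(400,400),interpolation=2)
z2=cv2.resize(S[115:265,315:465],(400,400),interpolation=2)
cv2.imwrite("pics/z14.png",cv2.hconcat([z2,z]))
E
```

```text
clock: 12.35
ee_pos: [0.4545, -0.1805, -0.002]
orientation: [0.988, -0.156, -0.003, -0.004]
wrist_force: [-3.7, 2.0, 10.5]
finger_gap: -0.0
clock: 13.55
ee_pos: [0.4544, -0.1805, -0.002]
orientation: [0.988, -0.156, -0.004, -0.004]
wrist_force: [-4.9, 2.4, 10.1]
finger_gap: 0.002
```

View pics/z14.png

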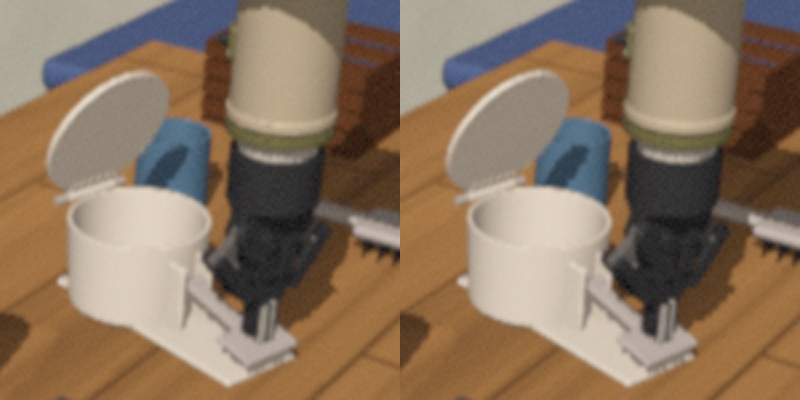

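Lid unchanged and fully open for over 3 s, and the box looks unmoved. Easing up at ~10 mm/s.

```bash
python3 -m jog '[[[0,0,-0.0005],0],[[0,0,-0.0005],0],[[0,0,-0.0008],0],[[0,0,-0.0008],0],[[0,0,-0.001],0],[[0,0,-0.001],0],[[0,0,-0.001],0],[[0,0,-0.001],0],[[0,0,-0.001],0],[[0,0,-0.001],0]]'; python3 -c "
from station import get_obs;import numpy as np;o=get_obs();print(np.round(o['dq'],3))"
```

```text
clock: 14.65
ee_pos: [0.4532, -0.18, 0.0065]
orientation: [0.988, -0.156, -0.005, -0.004]
wrist_force: [-3.0, 0.5, 3.2]
finger_gap: 0.002
[ 0.    -0.018 -0.003 -0.     0.022 -0.   ]
```

```bash
python3 -m jog '[[[0,0,-0.0008],0],[[0,0,-0.001],0],[[0,0,-0.001],0],[[0,0,-0.001],0],[[0,0,-0.001],0],[[0,0,-0.001],0],[[0,0,-0.001],0],[[0,0,-0.001],0],[[0,0,-0.001],0],[[0,0,-0.001],0],[[0,0,-0.001],0],[[0,0,-0.001],0]]'; python3 -m jog '[[[0,0,-0.0008],0],[[0,0,-0.001],0],[[0,0,-0.001],0],[[0,0,-0.001],0],[[0,0,-0.001],0],[[0,0,-0.001],0],[[0,0,-0.001],0],[[0,0,-0.001],0]]'
```

```text
clock: 15.85
ee_pos: [0.4531, -0.18, 0.0191]
orientation: [0.988, -0.156, -0.006, -0.004]
wrist_force: [-1.8, 0.2, 1.9]
finger_gap: 0.001
clock: 16.65
ee_pos: [0.4541, -0.1803, 0.0279]
orientation: [0.988, -0.156, -0.005, -0.004]
wrist_force: [-0.7, 0.0, 2.4]
finger_gap: 0.002
```

Run:
```python
from station import get_obs,vision
from h import *
c=vision.capture("side");print(get_obs()["dq"])
cv2.imwrite("pics/z15.png",cv2.resize(c["image"][115:265,315:465],(600,600),interpolation=2))
```

```text
[ 3.61270936e-04  5.18587541e-05 -4.11783678e-04  1.14467913e-04
  1.47045461e-03  8.45683307e-04]
```

View pics/z15.png

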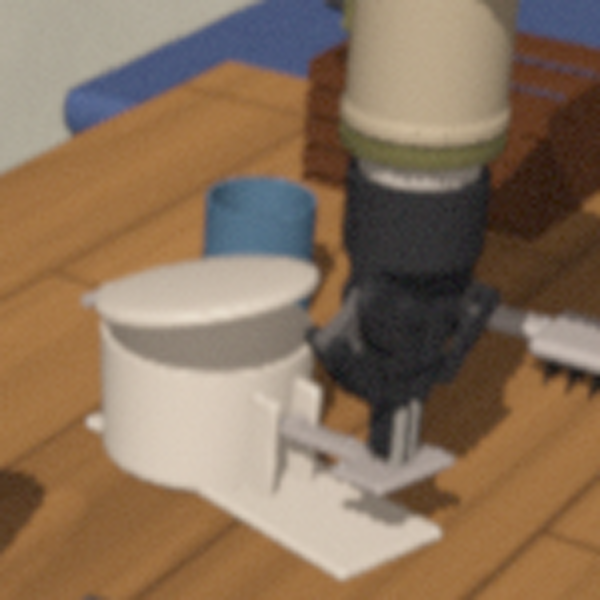

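The lid is easing shut, now ~15° open with the finger still on the plate. Last part goes a little slower.

```bash
python3 -m jog '[[[0,0,-0.0005],0],[[0,0,-0.0008],0],[[0,0,-0.0008],0],[[0,0,-0.0008],0],[[0,0,-0.0008],0],[[0,0,-0.0008],0],[[0,0,-0.0008],0],[[0,0,-0.0008],0],[[0,0,-0.0008],0],[[0,0,-0.0008],0],[[0,0,-0.0008],0],[[0,0,-0.0008],0]]'; python3 -m jog '[[[0,0,-0.0008],0],[[0,0,-0.0008],0],[[0,0,-0.0008],0],[[0,0,-0.0008],0],[[0,0,-0.0008],0],[[0,0,-0.0008],0],[[0,0,-0.0008],0]]'
python3 - <<'E'
from station import get_obs,vision
from h import *
c=vision.capture("side")
cv2.imwrite("pics/z16.png",cv2.resize(c["image"][115:265,315:465],(600,600),interpolation=2))
E
```

```text
clock: 17.9
ee_pos: [0.4549, -0.1806, 0.0381]
orientation: [0.988, -0.156, -0.004, -0.004]
wrist_force: [-0.1, -0.1, -0.2]
finger_gap: -0.002
clock: 18.6
ee_pos: [0.4538, -0.1802, 0.0433]
orientation: [0.988, -0.156, -0.005, -0.004]
wrist_force: [-0.4, 0.8, 0.3]
finger_gap: -0.001
```

View pics/z16.png

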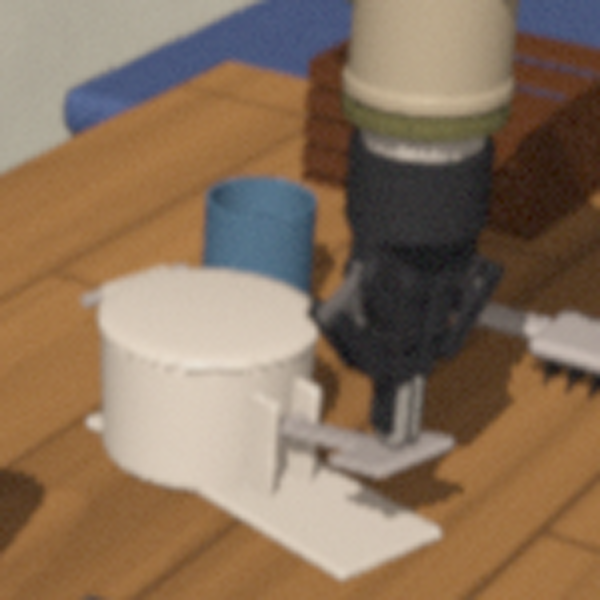

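The lid is shut, the lever is at rest and the finger is just off the plate with zero force. Raising the hand clear, then backing it away.

```bash
python3 -m jog '[[[0,0,-0.01],0],[[0,0,-0.02],0],[[0,0,-0.03],0],[[0,0,-0.03],0],[[0,0,-0.03],0],[[0,0,-0.03],0],[[0,0,0],0]]'; python3 -m jog '[[[-0.02,0.03,0],0],[[-0.02,0.03,0],0],[[-0.02,0.03,0],0],[[-0.02,0.03,0],0],[[-0.01,0.03,0],0],[[0,0.03,0],0],[[0,0.03,0],0],[[0,0,0],0],[[0,0,0],0]]'
python3 - <<'E'
from station import get_obs,vision
from h import *
for n in("side","top"):
  c=vision.capture(n);np.savez(f"{n}9.npz",**c);cv2.imwrite(f"pics/{n}9.png",c["image"])
a=np.load("side0.npz")["image"];b=np.load("side9.npz")["image"]
t0=np.load("top0.npz")["image"];t9=np.load("top9.npz")["image"]
def f(x,s):return cv2.resize(x,(400,300),interpolation=2)
ds=cv2.absdiff(a,b).max(2);dt=cv2.absdiff(t0,t9).max(2)
cv2.imwrite("pics/diff9.png",cv2.hconcat([cv2.resize(np.clip(ds*3.,0,255).astype(np.uint8),(400,300)),cv2.resize(np.clip(dt*3.,0,255).astype(np.uint8),(400,300))]))
E
```

```text
clock: 19.35
ee_pos: [0.4543, -0.1812, 0.2026]
orientation: [0.988, -0.156, -0.005, -0.004]
wrist_force: [0.3, 0.3, 1.3]
finger_gap: 0.001
clock: 20.25
ee_pos: [0.2991, -0.3585, 0.2059]
orientation: [0.988, -0.154, -0.003, -0.003]
wrist_force: [-0.3, 0.4, 0.1]
finger_gap: -0.002
```

View pics/diff9.png

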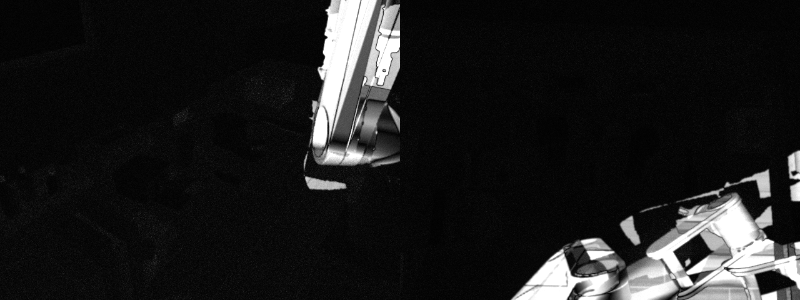

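View pics/side9.png

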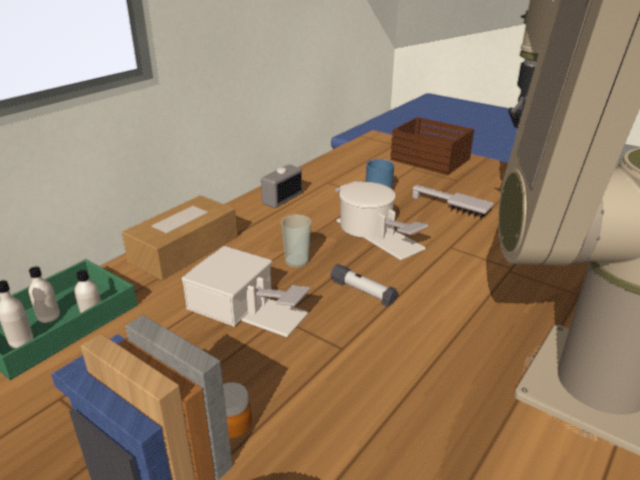

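The before/after difference shows only the arm and its shadow. The round box at (367,210), the lever at (405,228) and everything else look unmoved, and both lids are shut.

```bash
python3 -m jog '[[[0,0,0],0],[[0,0,0],0],[[0,0,0],0]]'; python3 -c "
from station import arm;print(arm.job_done())"
```

```text
clock: 20.65
ee_pos: [0.3008, -0.3559, 0.206]
orientation: [0.988, -0.152, -0.003, -0.003]
wrist_force: [0.4, -0.2, -0.1]
finger_gap: 0.001
the job is handed in; nothing more can be done
None
```

I pressed the round box's lever to its stop with the closed fingertips and held it there for over 3 s. I then let it up at about 10 mm/s, moved the hand clear, and handed the job in at about 20.7 s.

**What the checks showed**
- **Fully open:** the drawn 1.2 rad outline matched the lid in the side picture, and the lever would go no further down.
- **Eased shut:** the plate rose at about 10 mm/s, by tool positions read about once a second, against the 30 mm/s limit. The force on the finger fell to about zero as the lid closed.
- **Nothing else moved:** the before/after pictures from both cameras differ only at the arm and its shadow. The round box is in its old place and both lids are shut. The final wrist force was about zero.

**What disagreed or went less well**
- **Tool length:** the visible fingertips ended about 30 mm above the reported tool point in the side view. Contact came at a reported height of 0.037 m rather than the expected 0.07 m, so I went by touch. I did not find the cause.
- **Hard push:** while testing the stop, one push peaked at about 95 N on the wrist (86 N of it vertical). That is below the 120 N limit but more than I meant. The box shows no shift from it.

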